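# Screening cap over the coil

### The arm

A 7-joint arm with a two-finger parallel gripper is mounted at the origin on the work surface. World frame = base frame: x ahead of the robot, y to its left, z up, the work surface at z = 0. Lengths are in m, angles in rad, forces in N, time in s.
With the tool pointing down it reaches from about 0.4 to 0.875 m from the base axis. Payload 6.5 kg.
Tool frame: the origin (TCP) lies on the centre line of the jaws, within the pads' length; the fingertips stand 25 mm ahead of it and the grasp point (between the pads) lies 6 mm ahead of it; z points along the fingers, y is the direction in which the jaws open and shut (so a half turn about z gives the same grasp; the last joint's range is limited). The gripper opens to 88 mm and grips with 3 to 60 N. Pads are 18 mm wide; open, the fingers measure 123 mm over their backs; the gripper's body (75 mm by 187 mm) begins 45 mm behind the grasp point.
Start: joints at [1.101, 0.536, -0.004, 1.538, 0.003, 1.067, -0.071], TCP at [0.255, -0.598, 0.264] pointing down, gripper open.
Joint ranges: [-2.7, 2.7], [-0.37, 2.16], [-1.27, 1.26], [0.24, 2.4], [-1.31, 4.45], [0.19, 1.91], [-2.76, 2.76]. Speed limits (rad/s): [2.39, 2.39, 3.14, 3.14, 3.14, 3.14, 3.14].

### API

Orientations are given as a unit quaternion [w, x, y, z].
In Python, from plant import movep, move_linear, move_j, grip, sleep, ik, get_image, camera_info, PlanningError, finish_job, get_time_s, get_joint_pos, get_joint_velocities, get_effort, get_tcp_pos, get_eef_rot, get_force, get_ft_torque, get_width gives the robot as it stands. The module is installed in compiled form; this text tells all that it offers. Calls block until the motion is done:
- movep(position, orientation): joint-space move of the TCP to a pose.
- move_linear(position, attitude=None, velocity=0.15, contact_N=None): straight line of the TCP; attitude=None keeps the orientation; velocity is the mean speed in m/s. With contact_N (N) it stops when the force on the tool has changed by that much, and returns True; else False.
- move_j(angles): joint-space move.
- grip(opening, strength=None): finger opening in m; strength is the grip in N (None keeps the last); returns when the fingers have stopped.
- sleep(seconds).
- ik(position, orientation): joint angles nearest the present ones, or None.
- get_image(name): name is "side" or "top" or "wrist"; returns the picture (384x512x3 uint8, red, green, blue); there is no depth.
- camera_info(name): a dict with "mtx" (3x3 intrinsics, pixels), "k1" (the pictures are not rectified: a ray, as slopes to the right and down, at radius r is drawn at 1 + k1 r^2 times it, then the intrinsics apply), "extrinsics" (4x4, takes a point from camera to world coordinates). Camera axes: x right, y down, z forward; pixel columns grow to the right and rows downward; lengths in m; the calibration is good to about 2 mm. A picture is of the moment at which its call begins: read the wrist's pose just before it. camera_info takes no time and is no camera call; for the wrist camera it gives the pose at the moment of the call.
A pose or a line that the arm cannot do raises PlanningError and nothing moves.
- finish_job(): hands the job in, once; it reports no verdict.
Readings, each from a call of its own:
- get_time_s(): time.
- get_joint_pos(): joint angles.
- get_joint_velocities(): joint speeds.
- get_effort(): joint torques, N m.
- get_tcp_pos(): TCP position.
- get_eef_rot(): TCP orientation.
- get_force(): force on the tool from outside, world axes, zero at the start.
- get_ft_torque(): the same for the moment, N m.
- get_width(): finger opening in m.
Only numpy, scipy, OpenCV 4.12 (cv2) and the standard library are available. Lean on these libraries where they do the work, as an engineer would, in place of code of your own. Each camera call takes 0.05 s, during which the arm holds its last target.

### The job

Take the aluminium cap that lies open side down on the bench and set it, still open side down, over the white coil post on the amplifier chassis, so that its rim rests flat on the floor of the round collar around that post. Lower it in rather than dropping it, and let go. Leave alone the matching cap that stands open side up (its inside is freshly lacquered) and the slim solid can.

Things in the scene. Friction and masses are not known exactly. Their poses are not given: they have to be found in the camera images.
- cap: the cap to fit: bare aluminium round cup lying open side down, so a closed flat top is seen; sizes in mm: outside diameter 50, height 44, wall 3, top 3 thick; about 60 g. Origin at the centre of its open rim (on the bench at the start), z axis up towards the closed top when it lies open side down.
- coil_floor (a point): where the cap goes: centre of the floor inside the dark steel collar (mm: inside diameter 66, outside 74, top edge 8 above this floor) around the white coil post (diameter 20, rising 24 above this floor). 47 above the bench, on the fixed steel chassis (200 x 240, 45 high, turned up to 20 degrees); z up. An equal collar without post, centre 120 mm off, stays empty.
- spare_cap: not to be touched: a cap of the same size (50 mm diameter, 44 mm high) standing on the bench the other way up, open mouth upward like a cup. Origin at the centre of its underside, z axis up. (On the chassis, along its side away from the robot, a transformer and small cans rise up to 30 mm above its top, 75 mm or more from the collars' centres.)
- can: not to be touched: slim solid aluminium capacitor can standing on the bench, diameter 35 mm, height 60 mm, black band near its foot. Origin at the centre of its underside, z axis up. Cap, spare cap and can stand at least 90 mm apart, centre to centre, in any order; a dial knob and a screwdriver lie farther from the robot.
Not all that is in view belongs to the job. Leave any orange or red look-alike of the cap alone.

How it is judged:
By the outcome, as a careful person would: the job done as asked, in the order asked, and still so for the second after the job is handed in, with the robot touching nothing.
It also fails if it takes over 35 s, if anything falls off the work surface, if the arm or the gripper's body presses on something with over 40 N, if the wrist force passes 120 N, or if a joint passes its speed limit or range.

## Working session

There is one attempt and no reset: what is moved stays moved. The work goes in short steps, each a Python script; the robot and the scene stay as the last script left them, time stands still between calls to the robot, and variables do not carry over. Pictures are saved under pics/ and viewed, and the job is handed in when it is done.

```bash
mkdir -p pics
python3 - <<'E'
from plant import *
import cv2
for n in("top","side","wrist"):
    im=get_image(n);cv2.imwrite(f"pics/{n}0.png",im[:,:,::-1])
    c=camera_info(n);print(n,c)
print(get_time_s(),get_eef_rot(),get_width())
E
```

```text
top {'mtx': array([[413.17051356,   0.        , 258.28745413],
       [  0.        , 413.17051356, 189.57801245],
       [  0.        ,   0.        ,   1.        ]]), 'k1': -0.14859275714258283, 'extrinsics': array([[ 0.017859  , -0.98120306,  0.19214996,  0.31555664],
       [-0.99939771, -0.02323733, -0.02577305,  0.0470796 ],
       [ 0.02975364, -0.19157395, -0.98102709,  0.93323827],
       [ 0.        ,  0.        ,  0.        ,  1.        ]])}
side {'mtx': array([[401.76962783,   0.        , 257.62200639],
       [  0.        , 401.76962783, 195.20241031],
       [  0.        ,   0.        ,   1.        ]]), 'k1': 0.018550906094488073, 'extrinsics': array([[-0.96883739, -0.13685796,  0.20645585,  0.31341768],
       [-0.24701387,  0.59571363, -0.76427052,  0.69953272],
       [-0.01839206, -0.79145131, -0.61095545,  0.58866199],
       [ 0.        ,  0.        ,  0.        ,  1.        ]])}
wrist {'mtx': array([[271.01576609,   0.        , 253.25787387],
       [  0.        , 271.01576609, 191.86536178],
       [  0.        ,   0.        ,   1.        ]]), 'k1': -0.061660046494768014, 'extrinsics': array([[ 0.39323071, -0.8824841 , -0.25805314,  0.32207063],
       [-0.91943894, -0.37781727, -0.10902366, -0.56977632],
       [-0.00128529,  0.28013556, -0.95995959,  0.38375468],
       [ 0.        ,  0.        ,  0.        ,  1.        ]])}
0.15 [-6.05203403e-04  9.79686192e-01  2.00535689e-01 -1.92533851e-04] 0.08810940404186703
```

View pics/top0.png

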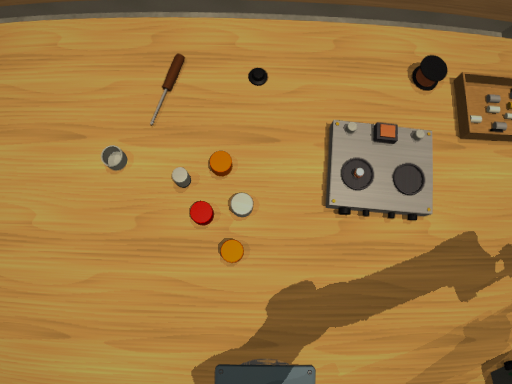

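View pics/side0.png

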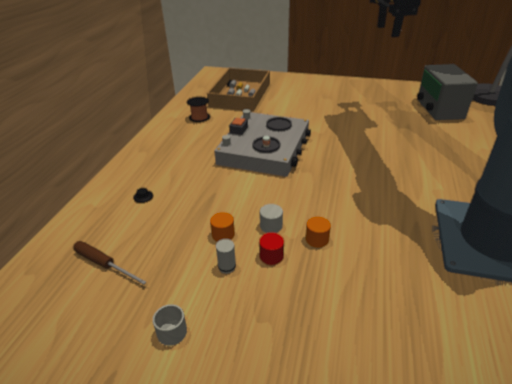

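View pics/wrist0.png

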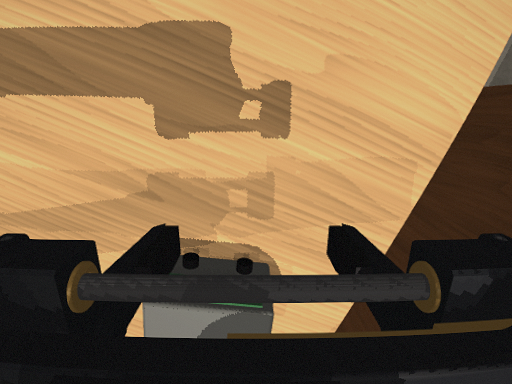

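The top view shows the cap at about (242,204), with its closed top bright. The spare, with its open mouth up, is at (115,158) and the can is at (181,177). Red and orange decoys are at (202,213), (221,163) and (232,251). The post is at (360,172) in the left collar. Next I measure these positions in both views.

```bash
cat > h.py <<'E'
import numpy as np,cv2
from plant import *
def ray(n,px,ci=None):
    c=ci or camera_info(n);K=c['mtx'];d=(np.array(px,float)-K[:2,2])/K[0,0]
    u=d.copy()
    for _ in range(30): u=d/(1+c['k1']*(u@u))
    T=c['extrinsics'];return T[:3,3],T[:3,:3]@np.array([u[0],u[1],1.])
def hit(n,px,z,ci=None):
    o,d=ray(n,px,ci);return (o+d*(z-o[2])/d[2])[:2]
def tri(a,pa,b,pb):
    o1,d1=ray(a,pa);o2,d2=ray(b,pb)
    s=np.linalg.lstsq(np.c_[d1,-d2],o2-o1,rcond=None)[0]
    p,q=o1+d1*s[0],o2+d2*s[1];return (p+q)/2,np.linalg.norm(p-q)
def planecircle(n,cnt,z,ci=None):
    P=np.array([hit(n,p,z,ci) for p in cnt.reshape(-1,2)])
    A=np.c_[2*P,np.ones(len(P))];s=np.linalg.lstsq(A,(P**2).sum(1),rcond=None)[0]
    return s[:2],np.sqrt(s[2]+s[:2]@s[:2])
E
python3 - <<'E'
from h import *
crop={}
for n,b in(("top",[(85,130,275,275),(320,110,440,225)]),("side",[(140,190,340,350),(210,105,320,180)])):
    im=cv2.imread(f"pics/{n}0.png")
    for i,(x0,y0,x1,y1) in enumerate(b):
        k=4 if n=="top" else (4 if i==0 else 7); k=min(k,6)
        cv2.imwrite(f"pics/{n}c{i}.png",cv2.resize(im[y0:y1,x0:x1],None,fx=k,fy=k,interpolation=cv2.INTER_NEAREST)[:600,:800])
im=cv2.imread("pics/top0.png");hsv=cv2.cvtColor(im,cv2.COLOR_BGR2HSV)
m=((hsv[...,1]<60)&(hsv[...,2]>150)).astype(np.uint8)
for c in cv2.findContours(m,cv2.RETR_EXTERNAL,cv2.CHAIN_APPROX_NONE)[0]:
    if cv2.contourArea(c)>15:
        e=cv2.boundingRect(c);print("gray",e,cv2.contourArea(c),planecircle("top",c,.044))
m=((hsv[...,1]>215)&((hsv[...,0]<16)|(hsv[...,0]>170))&(hsv[...,2]>150)).astype(np.uint8)
for c in cv2.findContours(m,cv2.RETR_EXTERNAL,cv2.CHAIN_APPROX_NONE)[0]:
    if cv2.contourArea(c)>40: print("dec",cv2.boundingRect(c),planecircle("top",c,.044))
m=(hsv[...,2]<75).astype(np.uint8); m[:, :325]=0;m[:,440:]=0;m[:150]=0;m[202:]=0
for c in cv2.findContours(m,cv2.RETR_EXTERNAL,cv2.CHAIN_APPROX_NONE)[0]:
    if cv2.contourArea(c)>100: print("col",cv2.boundingRect(c),planecircle("top",c,.055))
print("post",hit("top",(360,172),.071),"can",hit("top",(180,175),.06),"spare",hit("top",(114,157),.044))
E
```

```text
gray (231, 193, 22, 21) 328.0 (array([0.45887809, 0.05960712]), np.float64(0.02242244249751412))
gray (173, 167, 14, 15) 144.5 (array([0.51984644, 0.19843444]), np.float64(0.015273777928533043))
gray (108, 154, 14, 12) 94.0 (array([0.55216452, 0.34805798]), np.float64(0.013285252658669247))
gray (400, 151, 32, 4) 37.5 (array([ 0.58831029, -0.33861612]), np.float64(0.022646504150991186))
gray (330, 131, 102, 81) 4142.5 (array([ 0.51710748, -0.23454581]), np.float64(0.0964187856901399))
gray (417, 130, 8, 8) 38.5 (array([ 0.6335316, -0.3543739]), np.float64(0.008808744208001817))
gray (348, 122, 10, 9) 49.5 (array([ 0.64498379, -0.19050624]), np.float64(0.009613698245202458))
gray (471, 116, 11, 5) 32.5 (array([ 0.68087718, -0.50464278]), np.float64(0.010081279183810814))
gray (490, 106, 10, 5) 28.0 (array([ 0.71069784, -0.5600141 ]), np.float64(0.009995202641275038))
dec (190, 201, 22, 22) (array([0.43789455, 0.1474744 ]), np.float64(0.0227027560709973))
col (393, 163, 32, 32) (array([ 0.52089568, -0.31311039]), np.float64(0.036108965723306186))
col (341, 158, 33, 32) (array([ 0.52902445, -0.19414061]), np.float64(0.0356430893615505))
col (326, 150, 6, 52) (array([ 0.5241048 , -0.12690657]), np.float64(0.035180052958128115))
post [ 0.52877627 -0.19688077] can [0.51478368 0.19454736] spare [0.55668936 0.34964909]
```

View pics/topc1.png

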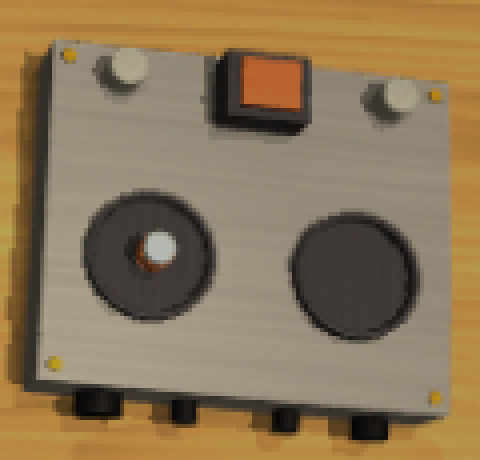

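View pics/topc0.png

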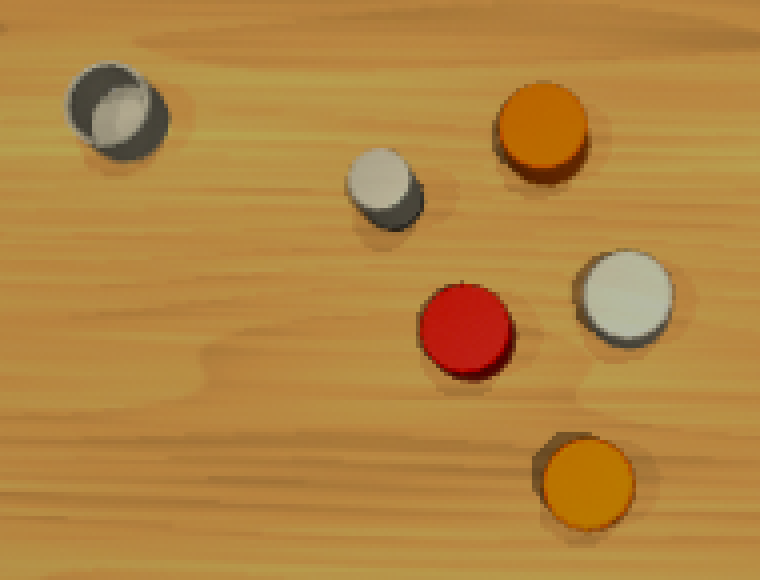

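View pics/sidec0.png

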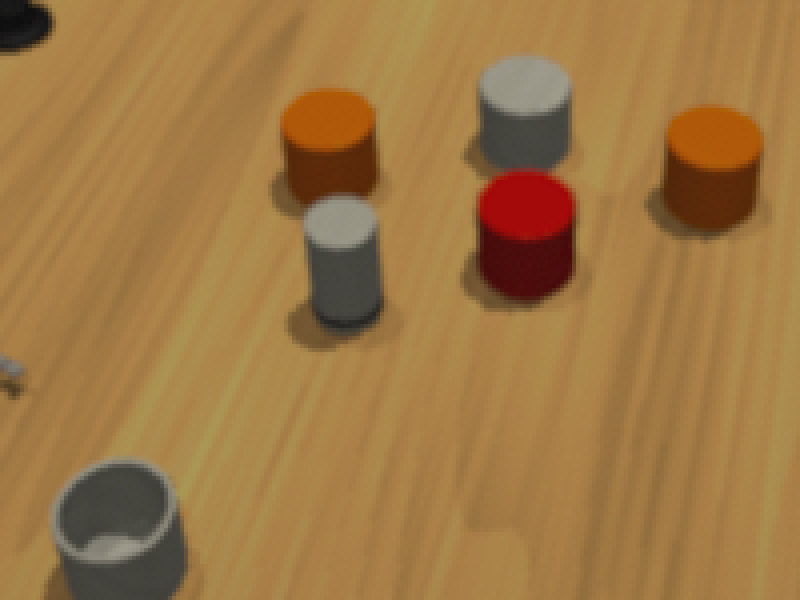

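The crops show the post off-centre in the left collar because of parallax (post top near (360,172)). The cap has a red and two orange neighbours, at about 103°, 27° and 168° from it. Jaws along about 67° avoid all three. I'll take wrist views of the post and the cap from above before grasping.

```bash
cat >> h.py <<'E'
def q(deg):
    a=np.radians(deg)/2;return [0.,np.cos(a),np.sin(a),0.]
E
python3 - <<'E'
from h import *
for yaw in(-23,157,-4):
    d=np.array([np.cos(np.radians(yaw)),np.sin(np.radians(yaw))])
    for nm,t,z in(("coil",(.529,-.195),.30),("cap",(.459,.06),.26)):
        p=np.array(t)-.045*d
        for pp,zz in((p,z),(t,z),(t,.09 if nm=="coil" else .04)):
            j=ik([*pp,zz],q(yaw));print(yaw,nm,np.round(pp,3),zz,None if j is None else np.round(j,2))
E
```

```text
-23 coil [ 0.488 -0.177] 0.3 [ 0.31  0.27 -0.06  1.84  0.02  1.03 -1.73]
-23 coil [ 0.529 -0.195] 0.3 [ 0.29  0.35 -0.02  1.73  0.01  1.06 -1.71]
-23 coil [ 0.529 -0.195] 0.09 [ 0.24  0.64  0.04  1.88 -0.04  0.63 -1.66]
-23 cap [0.418 0.078] 0.26 [ 0.21  0.2  -0.56  2.08  0.13  0.9  -2.39]
-23 cap [0.459 0.06 ] 0.26 [ 0.18  0.26 -0.47  2.    0.15  0.92 -2.34]
-23 cap [0.459 0.06 ] 0.04 [-0.17  0.63 -0.07  2.13  0.11  0.39 -2.3 ]
157 coil [ 0.57  -0.213] 0.3 [ 0.72  0.5  -0.61  1.59  0.31  1.15  1.21]
157 coil [ 0.529 -0.195] 0.3 [ 0.75  0.42 -0.62  1.7   0.27  1.1   1.21]
157 coil [ 0.529 -0.195] 0.09 [ 0.67  0.7  -0.53  1.85  0.51  0.73  1.02]
157 cap [0.5   0.042] 0.26 [ 0.46  0.4  -0.79  1.89  0.33  0.99  0.7 ]
157 cap [0.459 0.06 ] 0.26 [ 0.53  0.35 -0.9   1.98  0.33  0.97  0.63]
157 cap [0.459 0.06 ] 0.04 [ 0.17  0.68 -0.49  2.11  0.66  0.5   0.35]
-4 coil [ 0.484 -0.192] 0.3 [ 0.39  0.28 -0.12  1.83  0.04  1.03 -1.38]
-4 coil [ 0.529 -0.195] 0.3 [ 0.35  0.35 -0.1   1.73  0.04  1.06 -1.4 ]
-4 coil [ 0.529 -0.195] 0.09 [ 0.3   0.64 -0.03  1.88  0.03  0.63 -1.39]
-4 cap [0.414 0.063] 0.26 [ 0.26  0.19 -0.57  2.09  0.13  0.9  -2.02]
-4 cap [0.459 0.06 ] 0.26 [ 0.21  0.26 -0.5   2.    0.16  0.92 -2.02]
-4 cap [0.459 0.06 ] 0.04 [-0.11  0.63 -0.15  2.13  0.22  0.4  -2.07]
```

Run:
```python
from h import *
d=np.array([np.cos(np.radians(157)),np.sin(np.radians(157))])
import pickle
o={}
for nm,t,z in(("coil",(.529,-.195),.27),("cap",(.459,.06),.24)):
    p=np.array(t)-.055*d
    movep([*p,z],q(157)); sleep(.2)
    o[nm]=camera_info("wrist");im=get_image("wrist")
    cv2.imwrite(f"pics/w_{nm}.png",im[:,:,::-1]);print(get_time_s(),get_tcp_pos(),o[nm]['extrinsics'][:3,3])
pickle.dump(o,open("ci.pkl","wb"))
```

```text
2.2167 [ 0.57940265 -0.21713865  0.26990125] [ 0.51330321 -0.1896793   0.39061379]
3.5 [0.51007872 0.03746306 0.23997556] [0.44416672 0.06492098 0.36067732]
```

View pics/w_coil.png

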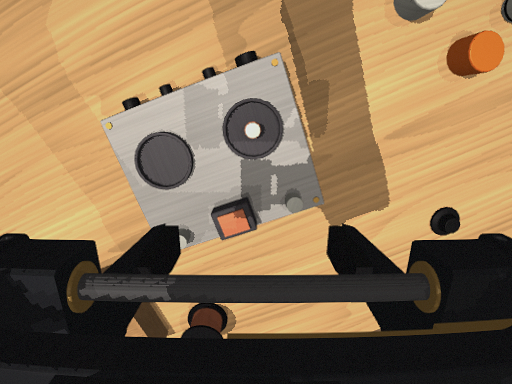

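View pics/w_cap.png

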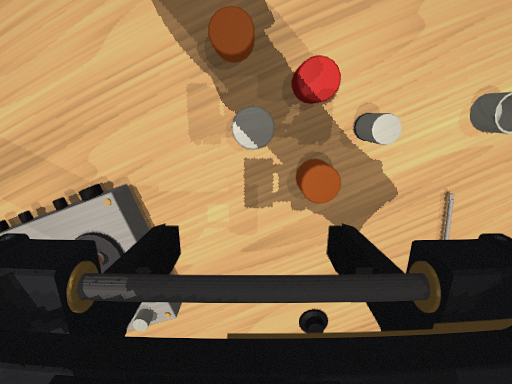

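In the wrist views the post is near (252,130), inside the collar at about (253,128). The cap top is near (253,128) and half in shadow.

Run:
```python
from h import *
import pickle
o=pickle.load(open("ci.pkl","rb"))
def big(m): return max(cv2.findContours(m.astype(np.uint8),cv2.RETR_EXTERNAL,cv2.CHAIN_APPROX_NONE)[0],key=cv2.contourArea)
def box(m,x0,y0,x1,y1):
    k=np.zeros_like(m);k[y0:y1,x0:x1]=m[y0:y1,x0:x1];return k
im=cv2.imread("pics/w_coil.png");h=cv2.cvtColor(im,cv2.COLOR_BGR2HSV);ci=o["coil"]
p=big(box(h[...,2]>150,240,115,265,145));print("post",cv2.boundingRect(p),planecircle("wrist",p,.071,ci))
c=big(box(h[...,2]<85,215,90,292,166));print("collar",cv2.boundingRect(c),planecircle("wrist",c,.055,ci))
im=cv2.imread("pics/w_cap.png");h=cv2.cvtColor(im,cv2.COLOR_BGR2HSV);ci=o["cap"]
m=box((h[...,1]<45),220,95,290,160);c=big(m);print("cap",cv2.boundingRect(c),planecircle("wrist",c,.044,ci))
k=np.zeros_like(im);cv2.drawContours(im,[c],-1,(0,255,0),1)
cv2.imwrite("pics/capc.png",cv2.resize(im[85:175,205:305],None,fx=6,fy=6,interpolation=0))
t=cv2.imread("pics/top0.png");h=cv2.cvtColor(t,cv2.COLOR_BGR2HSV)
p=big(box((h[...,2]>150)&(h[...,1]<70),350,163,370,182));print("post top",cv2.boundingRect(p),planecircle("top",p,.071))
for b in((205,145,240,183),(215,235,250,270)):
    p=big(box((h[...,1]>240)&(h[...,2]>180),*b));print("orange",cv2.boundingRect(p),planecircle("top",p,.044))
```

```text
post (245, 122, 15, 17) (array([ 0.52990741, -0.19839657]), np.float64(0.008695252812553638))
collar (223, 98, 60, 62) (array([ 0.52989835, -0.19772009]), np.float64(0.035571037042130715))
cap (232, 106, 42, 43) (array([0.45869785, 0.05799445]), np.float64(0.02346750858440487))
post top (357, 168, 7, 7) (array([ 0.53072172, -0.19657227]), np.float64(0.007187353506565414))
orange (210, 151, 22, 21) (array([0.55265045, 0.10957125]), np.float64(0.02251508031472442))
orange (221, 240, 22, 22) (array([0.35636712, 0.07873823]), np.float64(0.02209638022787937))
```

View pics/capc.png

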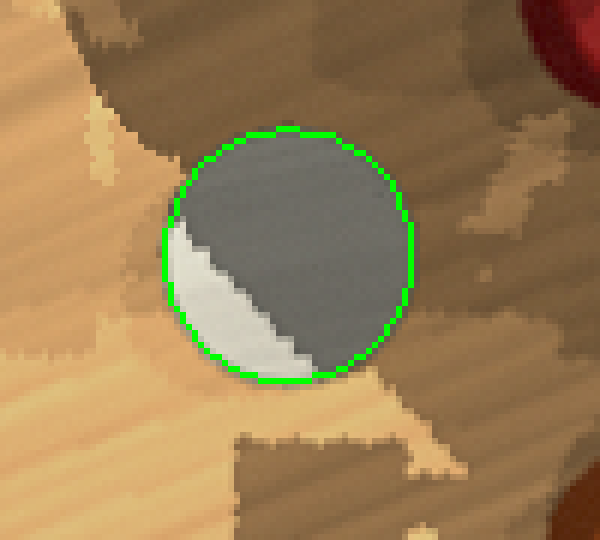

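Run:
```python
from h import *
Q=q(157);C=[.4587,.0586]
grip(.070,20)
movep([*C,.12],Q)
print(move_linear([*C,.040],Q,.08,contact_N=6),get_tcp_pos())
grip(.03,20);sleep(.2);print(get_width(),get_force())
move_linear([*C,.17],Q,.12)
print(get_width(),get_force(),get_time_s())
movep([.530,-.1976,.17],Q);sleep(.2)
for n in("side","top"):cv2.imwrite(f"pics/{n}1.png",get_image(n)[:,:,::-1])
print(get_tcp_pos(),get_time_s(),get_width())
```

```text
False [0.45903544 0.05866342 0.04036311]
0.04995089763193105 [-0.56076248 -0.6547537   6.597478  ]
0.04991116302426461 [-0.70151942 -0.37858758 -1.00926973] 7.5667
[ 0.53018402 -0.19650669  0.1701638 ] 8.9 0.049951973751321266
```

View pics/side1.png

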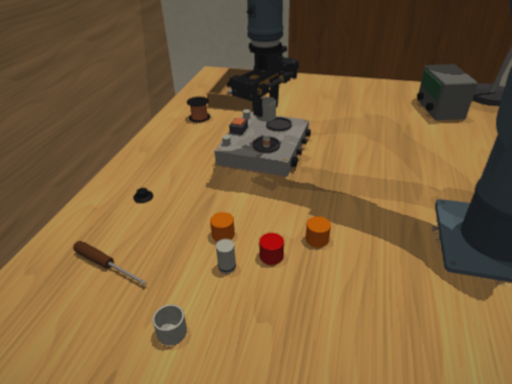

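View pics/top1.png

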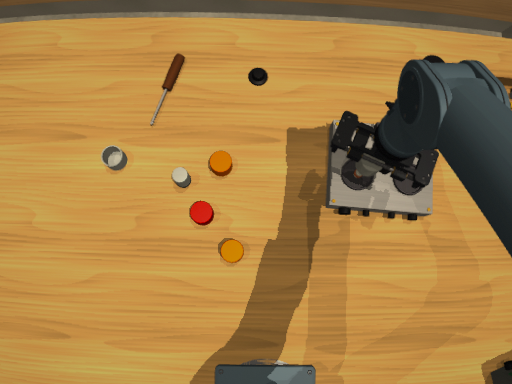

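The side view shows the cap held open side down at (268,107), above the post at (266,142). The neighbours have not moved. I'll lower it now.

Run:
```python
from h import *
Q=q(157);C=[.530,-.1976]
move_linear([*C,.125],Q,.1)
print(move_linear([*C,.093],Q,.05,contact_N=4),get_tcp_pos(),get_force())
print(move_linear([*C,.083],Q,.012,contact_N=3),get_tcp_pos(),get_force(),get_width(),get_time_s())
for n in("side","wrist"):cv2.imwrite(f"pics/{n}2.png",get_image(n)[:,:,::-1])
s=cv2.imread("pics/side2.png");cv2.imwrite("pics/side2c.png",cv2.resize(s[60:180,200:330],None,fx=5,fy=5))
```

```text
False [ 0.53016305 -0.19755139  0.09307827] [ 0.09935317  0.20988322 -0.24661062]
True [ 0.5300367  -0.1976527   0.08727717] [-0.45716891  0.41738664  4.9121397 ] 0.04983272375602449 10.8417
```

View pics/side2c.png

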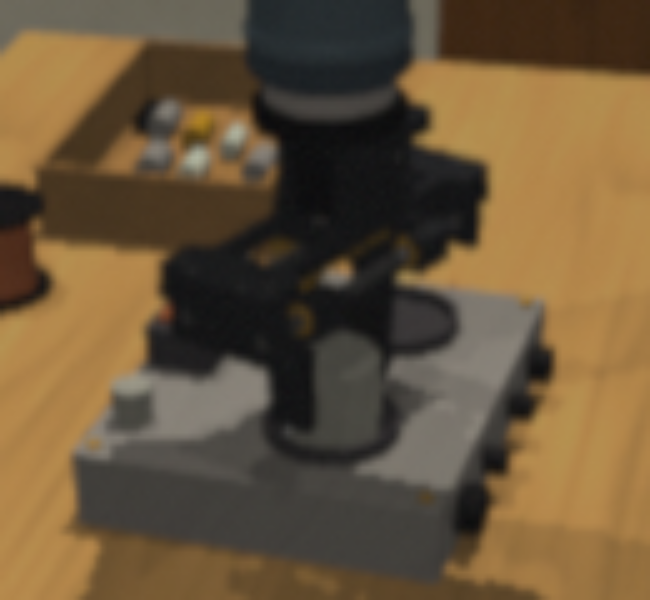

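Contact came at TCP z = 0.0873, where the rim-on-floor height predicted it, and the cap is inside the collar. I'll release and back away.

Run:
```python
from h import *
import pickle
Q=q(157);C=[.530,-.1976]
grip(.070,20);sleep(.3)
move_linear([*C,.20],Q,.12)
d=np.array([np.cos(np.radians(157)),np.sin(np.radians(157))])
movep([*(np.array(C)-.055*d),.27],Q);sleep(.2)
ci=camera_info("wrist");im=get_image("wrist")[:,:,::-1].copy();cv2.imwrite("pics/w3.png",im)
s=get_image("side")[:,:,::-1];cv2.imwrite("pics/side3c.png",cv2.resize(s[90:180,200:330],None,fx=6,fy=6))
t=get_image("top")[:,:,::-1];cv2.imwrite("pics/top3.png",t)
h=cv2.cvtColor(im,cv2.COLOR_BGR2HSV);print(get_time_s(),get_force(),get_width())
pickle.dump(ci,open("ci3.pkl","wb"))
cv2.imwrite("pics/w3c.png",cv2.resize(im[70:180,190:320],None,fx=5,fy=5,interpolation=0))
```

```text
13.6167 [-0.84438009  0.08898777  0.47480307] 0.06999594335823765
```

View pics/w3c.png

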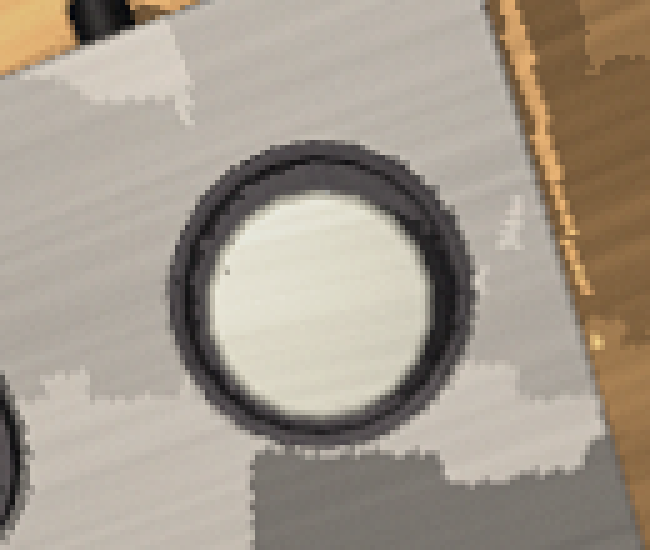

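View pics/side3c.png

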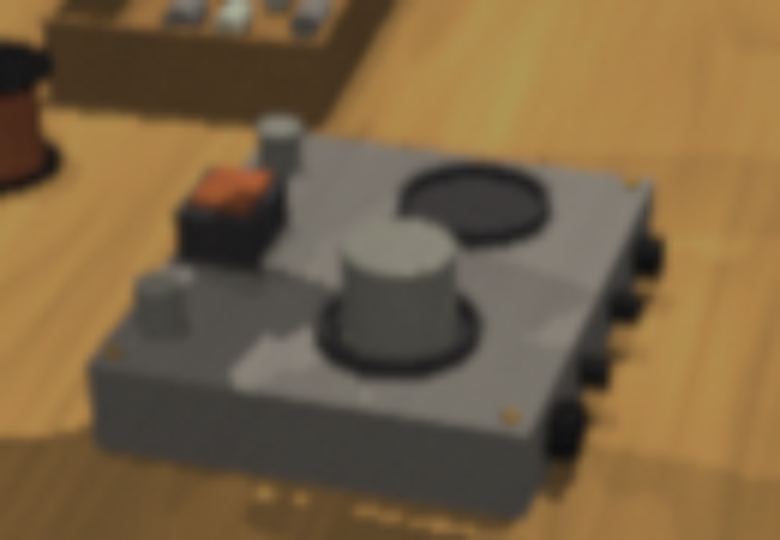

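View pics/top3.png

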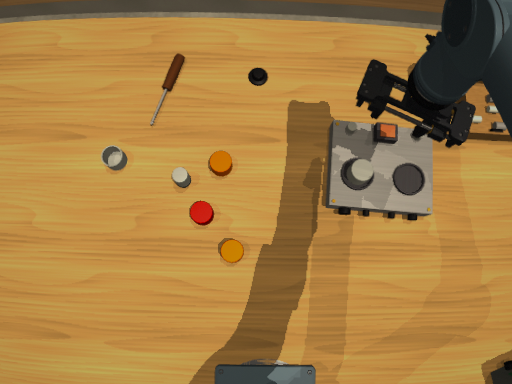

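The wrist view shows the bright closed top at about (254,131), inside the dark collar ring. Its width of about 45 px fits 50 mm at the seated height of 91 mm. The side view shows the cap upright in the collar, and the spare, can and decoys look unmoved.

Run:
```python
from plant import *
print(get_time_s(),finish_job())
```

```text
the job is handed in; nothing more can be done
13.6167 None
```

I gripped the cap by its upper part, carried it to the chassis and lowered it over the coil post until it touched the floor of the collar. I then let go, backed away and handed the job in at 13.6 s.

- **Seating:** contact came at a tool height of 0.0873 m, against 0.087 m expected for the rim on the floor. After release, the wrist and side views show the cap upright inside the collar, with its closed top up.
- **Other objects:** the spare cap, the can and the orange and red look-alikes stand where they did in the first top view, judged by eye. The gripper was open and clear of everything.
- **Disagreements:** the top and wrist cameras differed by 1 to 2 mm on the cap and post positions. This is within the calibration, and no check failed.

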